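# Pin the tube rotator's shaft for transport

### The arm

A 6-joint arm with a two-finger parallel gripper is mounted at the origin on the work surface; the furniture and walls round the work are solid. World frame = base frame: x ahead of the robot, y to its left, z up, the work surface at z = 0. Lengths are in m, angles in degrees, forces in N, time in s.
With the tool pointing down it reaches from about 0.425 to 0.925 m from the base axis. Payload 12.5 kg.
Tool frame: the origin (TCP) lies where the fingers leave the gripper's body, on its centre line; the fingertips stand 73 mm ahead of it and the grasp point (between the pads) lies 54 mm ahead of it; z points along the fingers, y is the direction in which the jaws open and shut (so a half turn about z gives the same grasp; the last joint's range is limited). The gripper opens to 85 mm and grips with 20 to 120 N. Pads are 22 mm wide; open, the fingers measure 114 mm over their backs; the gripper's body (76 mm by 85 mm) begins 54 mm behind the grasp point. The pads swing forward as they close: fully open they stand 13 mm farther back than shut.
Start: joints at [68.778, 28.126, 89.318, -0, 62.55, -6.05], TCP at [0.164, 0.603, 0.304] pointing down, gripper open.
Joint ranges: [-177.58, 177.58], [-47.91, 125.51], [2.72, 160], [-65.01, 245.01], [3.68, 167.84], [-153.87, 153.87]. Speed limits (degrees/s): [127.2, 127.2, 159.86, 180, 180, 180].

### API

Orientations are given as [roll, pitch, yaw] about the fixed x, y, z axes, in that order (R = Rz(yaw) Ry(pitch) Rx(roll)).
In Python, from bench import get_state, camera, get_calibration, finish_job gives the robot as it stands.
- The arm moves only by the tool arm_command, never from a script. Its argument "motion" is a list of rows, each a list of 7 numbers: the turn, a rotation vector about the world's x, y, z in rad, then the shift along the world's x, y, z in cm, then the opening, from 0 (shut) to 1 (fully open). A call has 1 to 10 rows; each row is the pose to reach, as a shift and turn from the pose measured when the call began; what a row does not reach only later rows make up. A row lasts 1/8 s, in which the tool goes at most 62.5 mm and 10.7 degrees, less where a joint would pass 70% of its speed; a pose out of reach is approached as far as the arm can. A call with a gripper value outside its range is refused whole. The fingers move at their own pace and stop on an object; "grip_force" is the grip in N (left out, the last holds). Time passes only in rows, so rows that repeat a pose let the fingers close. It gives the time, the measured TCP pose, the force and the opening at its end, in the units of the state.
- get_state(): the state, without advancing time (a new reading comes with each control period).
- camera(name): name is "scene" or "top" or "wrist"; returns (picture, depth): 420x560x3 uint8, red, green, blue; 420x560 float32, m along the optical axis (not along the pixel's ray), 0 where there is no reading.
- get_calibration(name): a dict with "fov_y" (degrees; the focal length in pixels is half the picture's height over the tangent of half this angle, whatever the lens; pixels are square), "cx", "cy" (the principal point, pixels), "position" and "attitude" of the camera in the world. Camera axes: x right, y up, looking along -z (the intrinsics and any distortion apply to the point x, -y, -z); pixel columns grow to the right and rows downward; lengths in m; the calibration is good to about 2 mm. A picture is of the moment at which its call begins: read the wrist's pose just before it. get_calibration takes no time and is no camera call; for the wrist camera it gives the pose at the moment of the call.
- finish_job(): hands the job in, once; it reports no verdict.
The state is a dict: "time": time; "q": joint angles; "qd": joint speeds; "tau": joint torques, N m; "position": TCP position; "tool_rot": TCP orientation; "wrist_force": force on the tool from outside, world axes, zero at the start; "wrist_torque": the same for the moment, N m; "opening": opening from 0.0 (shut) to 1.0 (fully open).
Only numpy, scipy, OpenCV 4.12 (cv2) and the standard library are available. Lean on these libraries where they do the work, as an engineer would, in place of code of your own. Each camera call takes 0.05 s, during which the arm holds its last target.

### The job

Lock the tube rotator for transport: take the steel locking pin from its stand and stand it in the hole on top of the bearing block, then with the pin standing there swing the crank gently towards the front until the pin has dropped into the shaft's groove and on until you feel the crank stop against the pin, which is where the hidden cross-hole lies under it. Do not force the crank; then push the pin fully home, until its knob sits on the block, and let go. Leave the brown bottle, the steel tin and the white-capped flask where they stand.

Things in the scene. Friction and masses are not known exactly. Their poses are not given: they have to be found in the camera images.
- pin_grip (a point): Steel locking pin, loose, about 70 g, 110 mm long, standing upright in its stand. Shank below: 10 mm diameter, 70 mm long, 1 x 2 mm chamfer at the foot. Knob above, to grasp: dark, 20 mm diameter, 40 mm tall. This point is the knob's centre: 90 mm above the foot, 20 mm above the knob's underside, 20 mm below its top. z up along the pin; any turn about z.
- lock_pin: The whole locking pin. Origin: centre of its foot; z along the pin, up.
- pin_stand: Grey square stand for the pin, 42 x 42 x 36 mm, fixed to the bench, with an upright 12 mm through hole in which the pin stands at the start, its foot on the bench. Origin: centre of the underside.
- rotator: Tube rotator, fixed to the bench: steel base plate 100 x 200 x 10 mm, aluminium bearing block 56 x 56 mm up to 93 mm high, horizontal shaft along y through the block. A grey tube disc (72 mm diameter) sits on the shaft 42 to 54 mm to the +y side, reaching to 86 mm height. Origin: on the bench under the middle of the block; y along the shaft, -x its front, z up.
- guide_hole (a point): Centre of the mouth of the upright 11 mm hole in the block's top, 93 mm above the bench; axes as the rotator's. The shaft crosses this hole: until lined up, the pin's foot rests on the shaft 25 mm below the mouth and the pin stands there by itself (knob centre 65 mm above this point). Fully home the knob's underside is on the block (knob centre 20 mm above this point).
- shaft_axis (a point): On the axis of the 36 mm thick shaft, 43 mm under guide_hole. Hidden in the shaft: a groove that runs round it into a cross-hole that takes the pin, at an unknown angle to the crank. The pin first drops 4 mm into the groove (knob centre 61 mm above guide_hole); at the groove's end it stops the shaft, over the cross-hole, with no further drop. There it is pushed down 41 mm against about 6 N of drag, and stays.
- crank: Crank on the shaft's -y end: hub, flat 16 mm wide arm, black handle. Origin: on the shaft's axis, at shaft_axis; y along the shaft, z along the arm to the handle. It starts leaning from 0.1 rad to the front (-x) to 1.1 rad to the back (+x) of straight up and stops against the pin after 0.75 to 1.35 rad of swing to the front. With no pin standing in the hole it swings on, to a fixed stop 0.3 rad farther.
- crank_handle (a point): Middle of the crank's black round handle: 14 mm diameter, 44 mm long, parallel to the shaft, on a circle of 70 mm radius about the shaft's axis, 112 mm to the -y side of guide_hole. The crank arm lies 24 mm to +y of this point, the free end 20 mm to -y. It moves with about 2 N and stays where left; at the groove's end it stops hard. More than about 12 N on it then bends the pin.
- amber_small: Brown glass reagent bottle, 44 mm diameter, 78 mm tall, loose bystander. Origin: centre of the underside.
- steel_tin: Low round steel tin, 70 mm diameter, 33 mm tall, loose bystander. Origin: centre of the underside.
- capped_flask: Squat flask under a white cap, 59 mm diameter, 100 mm tall, loose bystander. Origin: centre of the underside.

How it is judged (in metres and radians):
On the way, in this order (a step that is already met when the one before it is completed fails the run):
1. the pin stands in the block's hole, resting on the shaft and released (z of pin_grip in the frame of guide_hole between 0.0635 and 0.072 m and horizontal distance between pin_grip and guide_hole below 0.006 m and angle between pin_grip's own z axis and vertical below 0.12 rad and contact force between the fingers and lock_pin below 0.1 N), for 0.2 s.
2. the shaft has been turned until the pin has dropped into its groove (z of pin_grip in the frame of guide_hole below 0.0625 m and horizontal distance between pin_grip and guide_hole below 0.006 m), for 0.2 s.
At the end, for the whole second after the job is handed in: The pin is upright through block and shaft, its knob within 3.5 mm of sitting on the block and within 4 mm of the hole's centre, at rest and released (z of pin_grip in the frame of guide_hole below 0.0235 m and horizontal distance between pin_grip and guide_hole below 0.004 m and angle between pin_grip's own z axis and vertical below 0.06 rad and linear speed of lock_pin below 0.01 m/s); the robot touches nothing.
It fails at once if the crank is forced against the caught pin, or the pin is rammed (more than 130 N between pin and rotator) (contact force between lock_pin and rotator above 130 N).
It fails at once if a bystander is displaced by more than 30 mm (distance of any of amber_small, steel_tin, capped_flask from where it was at the start of the episode above 0.03 m).
It also fails if it takes over 64 s, if anything falls off the work surface, if the arm or the gripper's body presses on something with over 40 N, if the wrist force passes 120 N, or if a joint passes its speed limit or range.

## Working session

There is one attempt and no reset: what is moved stays moved. The work goes in short steps, Python scripts to look and compute and a tool call to move; the robot and the scene stay as the last step left them, time stands still between calls to the robot, and variables do not carry over. Pictures are saved under pics/ and viewed, and the job is handed in when it is done.

Besides the shell and the picture viewer there is one more tool, called after "Emit:" by a JSON object that holds its "fn" and its "kwargs", one argument or row to a line. arm_command: Moves the arm, as the interface text tells. Its arguments: {"type":"object","properties":{"motion":{"type":"array"},"grip_force":{"type":"number"}},"required":["motion"]}

```bash
ls; mkdir -p pics
python3 - <<'E'
from bench import *
import cv2, numpy as np
print(get_state())
for n in ("scene","top","wrist"):
    c=get_calibration(n); print(n,c)
    p,d=camera(n); cv2.imwrite(f"pics/{n}0.png",p[:,:,::-1]); np.save(f"pics/{n}0.npy",d); print(p.shape,d.min(),d.max())
E
```

```text
pics
{'time': 0.0, 'q': array([ 6.87766721e+01,  2.81648868e+01,  8.93483076e+01,  6.96901439e-04,
        6.25465593e+01, -6.05132522e+00]), 'qd': array([0.02635137, 0.01605128, 0.16628154, 0.00346396, 0.02011836,
       0.01563797]), 'tau': array([-3.70607377e-03, -6.18448734e+01, -2.61601907e+01, -2.18710811e-04,
        3.91413443e-03, -6.05202672e-05]), 'position': array([0.16351455, 0.60310468, 0.30333059]), 'tool_rot': array([-1.79940644e+02, -6.91383014e-03,  1.64827672e+02]), 'wrist_force': array([ 0.5261641 , -0.54087486, -0.24947192]), 'wrist_torque': array([-0.00980359,  0.0581161 , -0.02477444]), 'opening': 0.9976933052838295}
scene {'fov_y': 51.70498017205519, 'cx': 281.5855570253051, 'cy': 215.3859129078524, 'position': array([-0.142043  , -0.21019466,  0.76018048]), 'attitude': array([ 45.68782563,   0.2930311 , -75.2713654 ])}
(420, 560, 3) 0.0 1.7143688
top {'fov_y': 52.95661001872081, 'cx': 277.26514475766226, 'cy': 198.8554271174513, 'position': array([ 0.38842482, -0.03751924,  1.13978537]), 'attitude': array([  6.55595028,  -0.81429445, -91.61791764])}
(420, 560, 3) 0.0 1.9212526
wrist {'fov_y': 71.69400748892089, 'cx': 282.6442739950415, 'cy': 210.72314985074993, 'position': array([0.09164336, 0.62383403, 0.37302956]), 'attitude': array([-1.70915251e+01,  2.56299820e-02,  7.48501715e+01])}
(420, 560, 3) 0.0 1.2779281
```

View pics/scene0.png

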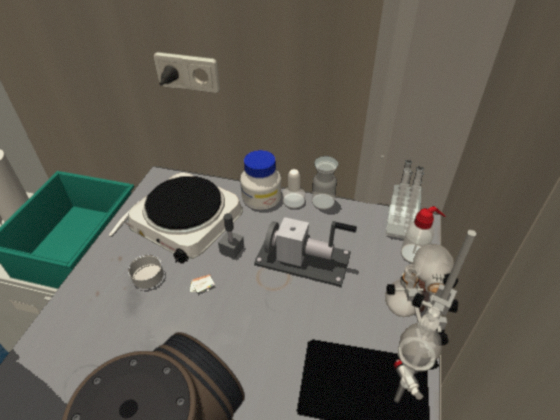

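View pics/top0.png

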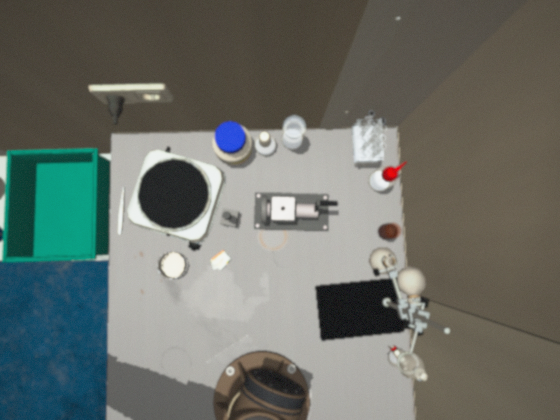

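View pics/wrist0.png

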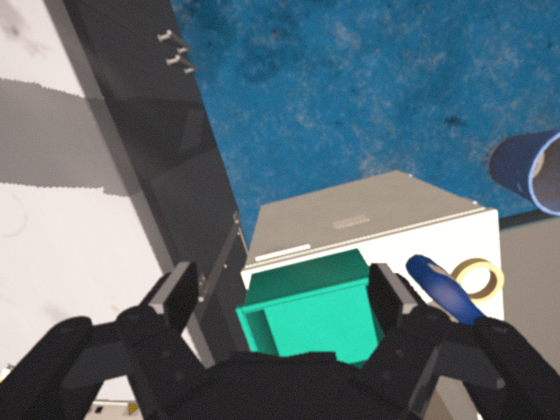

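```bash
cat > h.py <<'E'
from bench import *
import cv2, numpy as np
from scipy.spatial.transform import Rotation as R
def cam(c):
    f=210/np.tan(np.radians(c["fov_y"]/2)); return f,R.from_euler('xyz',c["attitude"],degrees=True).as_matrix()
def pt(c,u,v,depth):
    f,M=cam(c); p=np.array([(u-c["cx"])/f,-(v-c["cy"])/f,-1.0])*depth
    return c["position"]+M@p
def ray(c,u,v,z):
    f,M=cam(c); p=M@np.array([(u-c["cx"])/f,-(v-c["cy"])/f,-1.0]); o=c["position"]
    return o+p*(z-o[2])/p[2]
def proj(c,X):
    f,M=cam(c); p=M.T@(np.asarray(X)-c["position"]); return c["cx"]+f*p[0]/-p[2], c["cy"]-f*p[1]/-p[2]
def cloud(c,d):
    f,M=cam(c); v,u=np.indices(d.shape); P=np.stack([(u-c["cx"])/f,-(v-c["cy"])/f,-np.ones_like(d)],-1)*d[...,None]
    return P@M.T+c["position"]
E
python3 - <<'E'
from h import *
for n,(x0,y0,x1,y1) in {"scene":(200,190,380,300),"top":(200,180,350,250)}.items():
    p=cv2.imread(f"pics/{n}0.png"); q=cv2.resize(p[y0:y1,x0:x1],None,fx=800/(x1-x0)*.99,fy=800/(x1-x0)*.99,interpolation=cv2.INTER_CUBIC); cv2.imwrite(f"pics/{n}0c.png",q)
    c=get_calibration(n);d=np.load(f"pics/{n}0.npy");P=cloud(c,d)
    s=P[y0:y1,x0:x1].reshape(-1,3); print(n,np.median(s,0))
    for u,v in ([(231,211),(225,213),(238,222)] if n=="top" else [(229,220),(232,245)]): print((u,v),P[v,u])
    for u,v in ([(283,208),(327,204),(265,207),(310,240),(350,340)] if n=="top" else [(293,235),(343,227),(272,237),(280,300)]): print((u,v),P[v,u])
E
```

```text
scene [ 0.4813882  -0.05863479  0.00251698]
(229, 220) [0.46411005 0.06905876 0.10531556]
(232, 245) [0.45477448 0.06517752 0.0363451 ]
(293, 235) [ 0.46879581 -0.07101043  0.09086293]
(343, 227) [ 0.48503124 -0.17157778  0.12475989]
(272, 237) [ 0.47674903 -0.02212873  0.063185  ]
(280, 300) [ 3.64263470e-01 -6.96441163e-02 -2.56232367e-04]
top [ 0.47272842 -0.04748536  0.00261652]
(231, 211) [0.48578276 0.06523389 0.03817466]
(225, 213) [0.47468836 0.07295292 0.11281459]
(238, 222) [0.45871175 0.05022987 0.00209381]
(283, 208) [ 0.48745552 -0.07026845  0.06576862]
(327, 204) [ 0.48901967 -0.17562053  0.12332037]
(265, 207) [ 0.48905602 -0.0245911   0.08880823]
(310, 240) [ 4.05032607e-01 -1.42464354e-01 -2.87215442e-04]
(350, 340) [ 0.14060623 -0.23802178 -0.00069653]
```

View pics/scene0c.png

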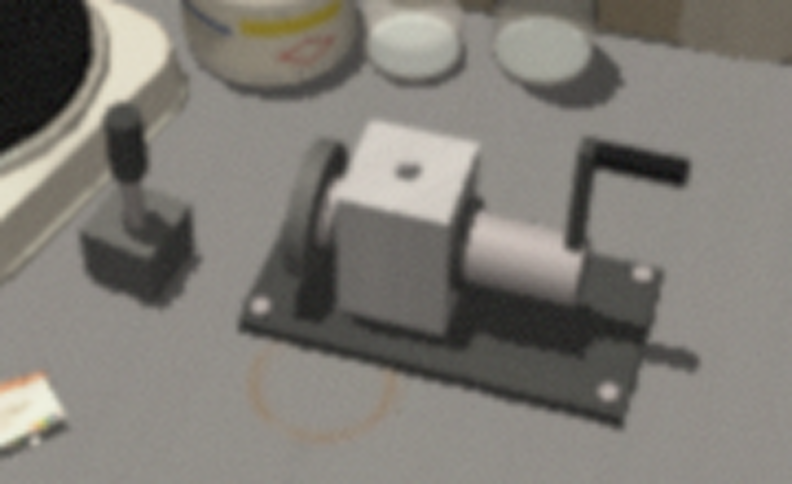

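View pics/top0c.png

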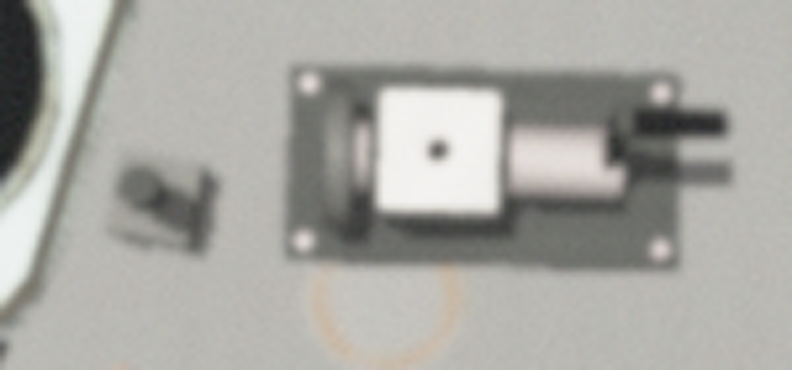

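Run:
```python
from h import *
ct=get_calibration("top");cs=get_calibration("scene")
T=lambda x,y:(200+x/5.28-.4,180+y/5.28-.4)
S=lambda x,y:(200+x/4.4-.4,190+y/4.4-.4)
pr=lambda n,c,uv,z:print(n,np.round(ray(c,*uv,z),4))
pr("hole T",ct,T(437,150),.093);pr("hole S",cs,S(408,171),.093)
pr("knob T",ct,T(143,186),.110);pr("knobtop S",cs,S(125,112),.110)
pr("handle T near",ct,T(640,123),.12);pr("handle T free",ct,T(724,123),.12)
pr("handle S free",cs,S(684,172),.12)
for q in [(309,83),(661,93),(303,241),(661,249)]: pr("screw",ct,T(*q),.011)
for q in [(378,88),(500,92),(500,214),(376,212)]: pr("block",ct,T(*q),.093)
for n,c in(("top",ct),("scene",cs)):
    P=cloud(c,np.load(f"pics/{n}0.npy")).reshape(-1,3)
    for nm,lo,hi in (("handle",(.4,-.21,.09),(.6,-.16,.16)),("block",(.44,-.12,.085),(.54,-.045,.1)),("knob",(.43,.04,.075),(.52,.1,.13)),("hotplate",(.4,.09,.02),(.7,.3,.2))):
        m=np.all((P>lo)&(P<hi),1); print(n,nm,m.sum(),np.round(np.r_[P[m].min(0),np.median(P[m],0),P[m].max(0)],3))
```

```text
hole T [ 0.485  -0.0679  0.093 ]
hole S [ 0.4851 -0.0656  0.093 ]
knob T [0.4703 0.0692 0.11  ]
knobtop S [0.4735 0.0742 0.11  ]
handle T near [ 0.4925 -0.1611  0.12  ]
handle T free [ 0.4914 -0.1999  0.12  ]
handle S free [ 0.4911 -0.1959  0.12  ]
screw [ 0.5286 -0.0059  0.011 ]
screw [ 0.5187 -0.1857  0.011 ]
screw [ 0.4481 -0.001   0.011 ]
screw [ 0.439  -0.1824  0.011 ]
block [ 0.5152 -0.0408  0.093 ]
block [ 0.5117 -0.0985  0.093 ]
block [ 0.4539 -0.0966  0.093 ]
block [ 0.4565 -0.0383  0.093 ]
top handle 100 [ 0.486 -0.2    0.119  0.492 -0.18   0.124  0.5   -0.161  0.13 ]
top block 459 [ 0.457 -0.098  0.086  0.486 -0.072  0.094  0.513 -0.045  0.099]
top knob 67 [0.462 0.061 0.076 0.47  0.071 0.109 0.48  0.081 0.115]
top hotplate 6258 [0.4   0.09  0.02  0.53  0.195 0.072 0.685 0.3   0.129]
scene handle 128 [ 0.482 -0.198  0.114  0.487 -0.179  0.124  0.497 -0.16   0.129]
scene block 499 [ 0.453 -0.095  0.085  0.481 -0.07   0.094  0.514 -0.045  0.097]
scene knob 154 [0.459 0.064 0.075 0.464 0.072 0.101 0.479 0.084 0.114]
scene hotplate 5991 [0.4   0.09  0.02  0.496 0.186 0.072 0.685 0.3   0.128]
```

Emit:
{"fn": "arm_command", "kwargs": {
  "motion": [
    [0,0,-0.13,3,-5,0,0.6],
    [0,0,-0.26,6,-10,0,0.6],
    [0,0,-0.39,9,-15,0,0.6],
    [0,0,-0.52,12,-20.5,0,0.6],
    [0,0,-0.65,15,-26,0,0.6],
    [0,0,-0.78,18,-31.5,0,0.6],
    [0,0,-0.91,21,-37,0,0.6],
    [0,0,-1.04,24,-42.5,0,0.6],
    [0,0,-1.17,27.5,-48,0,0.6],
    [0,0,-1.306,30.6,-53.2,-2,0.6]
  ]
}}

```text
time: 1.4
position: [0.4685, 0.0728, 0.2855]
tool_rot: [179.9, -0.0, 89.7]
wrist_force: [1.3, 1.1, -0.6]
opening: 0.603
```

Run:
```python
from h import *
s=get_state();print(s['time'],s['q'],s['position'],s['tool_rot'],s['wrist_force'])
c=get_calibration("wrist");p,d=camera("wrist");print(c)
cv2.imwrite("pics/w1.png",p[:,:,::-1]);np.save("pics/w1.npy",d)
print("pin top px",proj(c,[.47,.071,.11]),"hole",proj(c,[.485,-.067,.093]))
```

```text
1.4 [8.41746453e-01 1.72297890e+01 1.11163554e+02 1.26321080e-02
 5.14910042e+01 1.10790706e+00] [0.46852236 0.07282229 0.28553281] [ 1.79884561e+02 -1.21349370e-02  8.97259964e+01] [ 1.3352247   1.07107472 -0.58943695]
{'fov_y': 71.69400748892089, 'cx': 282.6442739950415, 'cy': 210.72314985074993, 'position': array([0.46911487, 0.14875398, 0.35519139]), 'attitude': array([-17.03274833,  -0.15527636,  -0.25000972])}
pin top px (np.float64(283.2770038483609), np.float64(213.56793820819303)) hole (np.float64(297.56686135481965), np.float64(330.5503304151183))
```

View pics/w1.png

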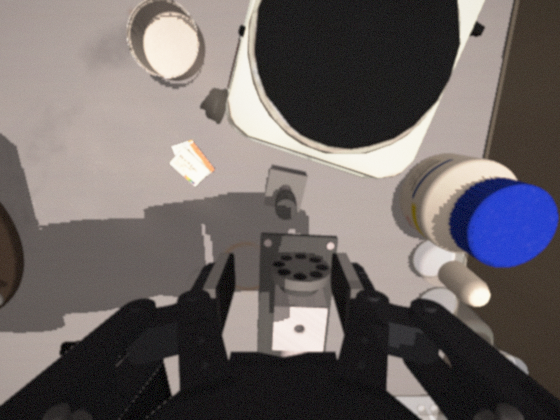

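Run:
```python
import cv2
p=cv2.imread("pics/w1.png")
cv2.imwrite("pics/w1c.png",cv2.resize(p[155:355,220:370],None,fx=4,fy=4,interpolation=cv2.INTER_CUBIC)[:600] if 0 else cv2.resize(p[155:235,240:350],None,fx=7,fy=7,interpolation=cv2.INTER_CUBIC))
cv2.imwrite("pics/w1d.png",cv2.resize(p[285:355,250:350],None,fx=7,fy=7,interpolation=cv2.INTER_CUBIC))
```

```text
(no output)
```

View pics/w1c.png

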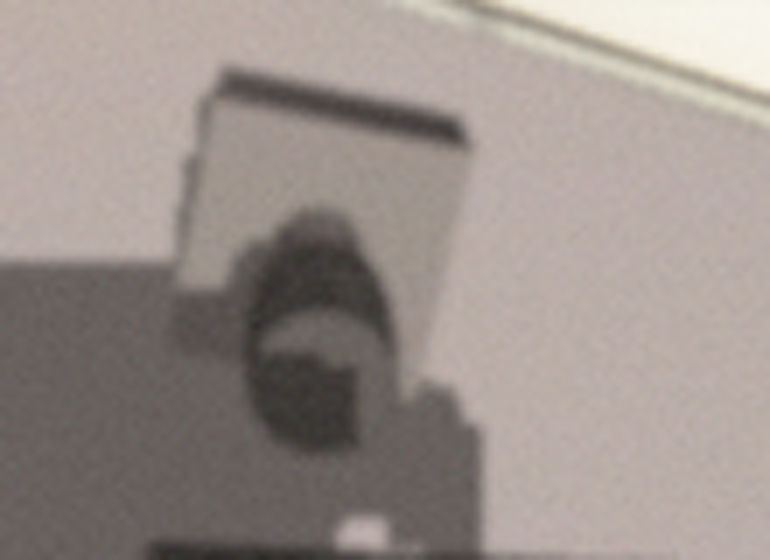

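View pics/w1d.png

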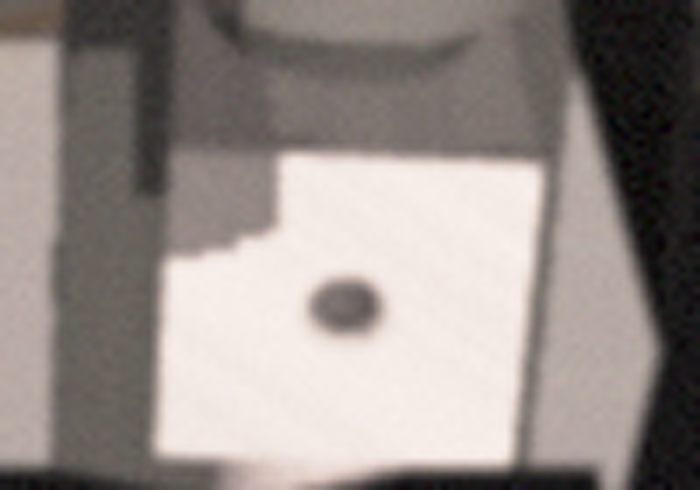

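Run:
```python
from h import *
c=get_calibration("wrist")
print(ray(c,285.6,209.1,.11),ray(c,298.9,328.0,.093))
# block top corners
for q in [(166,152),(545,160),(520,463),(155,458)]: print(ray(c,250+q[0]/7-.43,285+q[1]/7-.43,.093))
```

```text
[0.47397544 0.07121397 0.11      ] [ 0.4868728  -0.06650728  0.093     ]
[ 0.46018828 -0.03918119  0.093     ]
[ 0.51647362 -0.04135147  0.093     ]
[ 0.51431504 -0.09664235  0.093     ]
[ 0.45718318 -0.09487641  0.093     ]
```

Emit:
{"fn": "arm_command", "kwargs": {
  "motion": [
    [0,0,0,0.2,-0.1,-4,0.6],
    [0,0,0,0.4,-0.2,-8,0.6],
    [0,0,0,0.4,-0.2,-11,0.6],
    [0,0,0,0.4,-0.2,-13,0.6],
    [0,0,0,0.4,-0.2,-14.1,0.6],
    [0,0,0,0.4,-0.2,-14.1,0.6]
  ]
}}

```text
time: 2.2
position: [0.4747, 0.0664, 0.1415]
tool_rot: [-179.9, 0.1, 89.2]
wrist_force: [0.6, -0.8, 0.4]
opening: 0.599
```

Run:
```python
from h import *
c=get_calibration("wrist");p,d=camera("wrist")
cv2.imwrite("pics/w2.png",p[:,:,::-1])
print(proj(c,[.4725,.0712,.11]))
```

```text
(np.float64(275.89674152688144), np.float64(305.62178063116943))
```

View pics/w2.png

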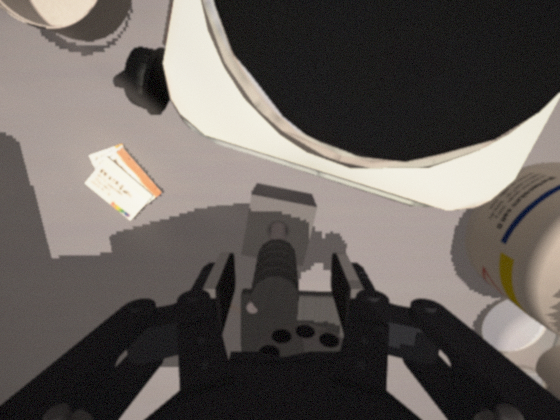

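Run:
```python
from h import *
for i in range(4):
    s=get_state();print(s['time'],s['position'],s['tool_rot'],s['qd'].round(2))
    camera("top")
c=get_calibration("wrist");print(c['position'],c['attitude'])
p=cv2.imread("pics/w2.png");cv2.imwrite("pics/w2c.png",cv2.resize(p[180:360,200:360],None,fx=3.3,fy=3.3,interpolation=cv2.INTER_CUBIC))
```

```text
2.25 [0.47494642 0.06638459 0.14204783] [-1.79993369e+02  6.74199147e-02  8.92032643e+01] [-0.03 -0.91 -0.26 -0.11  0.17 -0.13]
2.3 [0.47506334 0.06639943 0.1423887 ] [1.79959240e+02 6.67766658e-02 8.92076375e+01] [-0.01 -0.6   0.01  0.02 -0.13  0.03]
2.35 [0.47508967 0.06641802 0.14253047] [1.79936901e+02 6.62567197e-02 8.92104278e+01] [-0.06 -0.21  0.16 -0.12 -0.13  0.03]
2.4 [0.47506746 0.06639507 0.14255702] [1.79931176e+02 6.54279530e-02 8.92045204e+01] [ 0.06  0.    0.23 -0.   -0.11  0.12]
[0.47637707 0.14240912 0.21207569] [-17.10932298  -0.10708781  -0.7737068 ]
```

View pics/w2c.png

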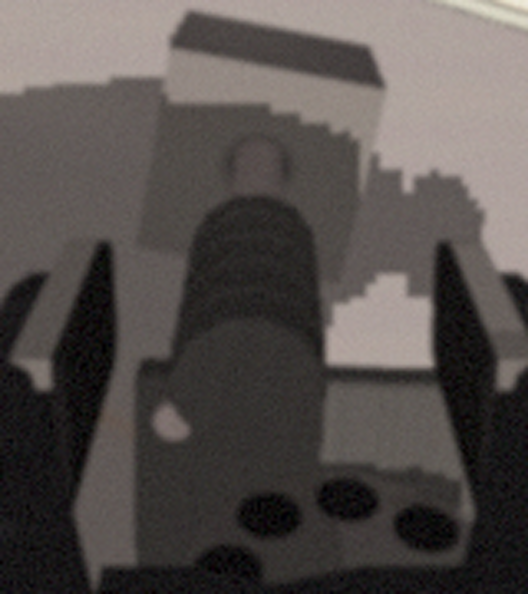

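Run:
```python
from h import *
c=get_calibration("wrist")
c2=dict(c);c2["position"]=c["position"]+[-.0003,0,-.001]
print(ray(c2,275.7,296.5,.11))
c1=dict(c);c1["position"]=np.array([0.46911487, 0.14875398, 0.35519139]);c1["attitude"]=np.array([-17.03274833,-0.15527636,-0.25000972])
print(ray(c1,285.6,209.1,.11),ray(c1,298.9,328.0,.093))
for q in [(166,152),(545,160),(520,463),(155,458)]: print(ray(c1,250+q[0]/7-.43,285+q[1]/7-.43,.093))
print(R.from_euler('xyz',c["attitude"],degrees=True).as_matrix())
```

```text
[0.47258226 0.07542426 0.11      ]
[0.47206137 0.07511737 0.11      ] [ 0.48640046 -0.06372224  0.093     ]
[ 0.45919927 -0.03635921  0.093     ]
[ 0.51607696 -0.03811322  0.093     ]
[ 0.51439724 -0.09391779  0.093     ]
[ 0.45668675 -0.09255249  0.093     ]
[[ 0.99990708  0.01345555  0.00218646]
 [-0.0135033   0.95565059  0.29419314]
 [ 0.00186903 -0.29419533  0.95574349]]
```

Emit:
{"fn": "arm_command", "kwargs": {
  "motion": [
    [0,0,0.01,-0.24,0.7,0.15,0.6],
    [0,0,0.01,-0.24,0.7,0.15,0.6],
    [0,0,0.01,-0.24,0.7,0.15,0.6],
    [0,0,0.01,-0.24,0.7,0.15,0.6]
  ]
}}

```text
time: 2.95
position: [0.4726, 0.0734, 0.144]
tool_rot: [179.9, 0.1, 89.8]
wrist_force: [0.0, -0.5, -0.4]
opening: 0.599
```

Emit:
{"fn": "arm_command", "kwargs": {
  "motion": [
    [0,0,0,0,0,0,0.1],
    [0,0,0,0,0,0,0.1],
    [0,0,0,0,0,0,0.1],
    [0,0,0,0,0,0,0.1],
    [0,0,0,0,0,0,0.1],
    [0,0,0,0,0,0,0.1]
  ],
  "grip_force": 30
}}

```text
time: 3.7
position: [0.4726, 0.0734, 0.144]
tool_rot: [179.9, 0.1, 89.8]
wrist_force: [-0.6, -0.7, 1.9]
opening: 0.227
```

Run:
```python
from h import *
s=get_state();print(s['time'],s['position'],s['tool_rot'],s['wrist_force'],s['opening'])
c=get_calibration("wrist");p,d=camera("wrist");print(c['position'],c['attitude'])
cv2.imwrite("pics/w3c.png",cv2.resize(p[180:360,200:360,::-1],None,fx=3.3,fy=3.3,interpolation=cv2.INTER_CUBIC))
```

```text
3.7 [0.47263325 0.07337407 0.14404476] [1.79933931e+02 6.63524306e-02 8.97795403e+01] [-0.64622528 -0.70238034  1.93350731] 0.22698751429610858
[0.47322439 0.14939576 0.21358859] [-17.11055161  -0.10466373  -0.20075356]
```

View pics/w3c.png

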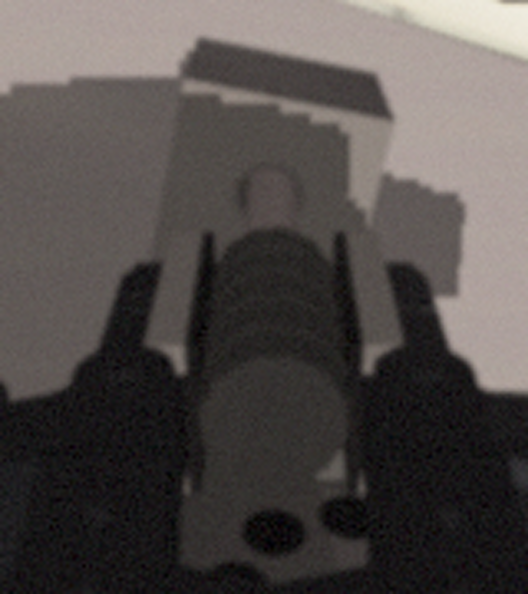

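Emit:
{"fn": "arm_command", "kwargs": {
  "motion": [
    [0,0,0,0,0,1,0.1],
    [0,0,0,0,0,3,0.1],
    [0,0,0,0,0,6,0.1],
    [0,0,0,0,0,9,0.1],
    [0,0,0,0,0,11,0.1],
    [0,0,0,0,0,12,0.1],
    [0,0,0,0,0,12,0.1],
    [0,0,0,0,0,12,0.1]
  ]
}}

```text
time: 4.75
position: [0.4724, 0.0733, 0.2634]
tool_rot: [-180.0, 0.1, 89.8]
wrist_force: [-0.6, 0.4, -1.1]
opening: 0.224
```

Run:
```python
from h import *
c=dict(get_calibration("wrist"));c["position"]=np.array([0.47322439, 0.14939576, 0.21358859])
print("knob in hand",ray(c,282.6,308.1,.11))
s=get_state();print(s['time'],s['position'],s['tool_rot'],s['wrist_force'],s['opening'])
c=get_calibration("wrist");p,d=camera("wrist");print(c['position'],c['attitude'])
cv2.imwrite("pics/w4.png",p[:,:,::-1])
```

```text
knob in hand [0.47301288 0.0751437  0.11      ]
4.75 [0.47240941 0.07334454 0.26337238] [-1.79998763e+02  6.81961474e-02  8.97742308e+01] [-0.60801219  0.42804773 -1.05523557] 0.2241142907910342
[0.47307758 0.14938433 0.33292448] [-17.11164757  -0.03807722  -0.20212495]
```

View pics/w4.png

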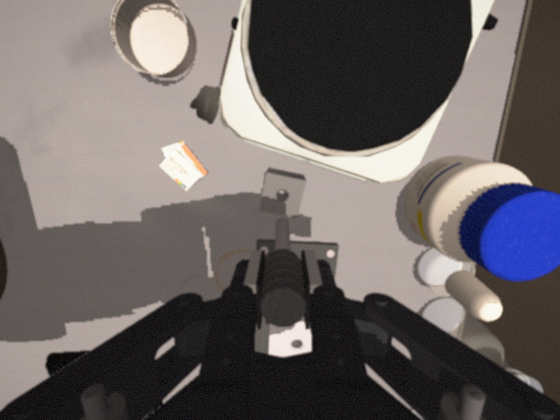

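Run:
```python
from h import *
p=cv2.imread("pics/w4.png")
a=cv2.resize(p[205:325,240:340],None,fx=5,fy=5,interpolation=cv2.INTER_CUBIC);b=cv2.resize(p[320:360,250:330],None,fx=5,fy=5,interpolation=cv2.INTER_CUBIC)
cv2.imwrite("pics/w4c.png",a);cv2.imwrite("pics/w4d.png",cv2.convertScaleAbs(b,alpha=1))
c=get_calibration("wrist")
```

```text
(no output)
```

View pics/w4c.png

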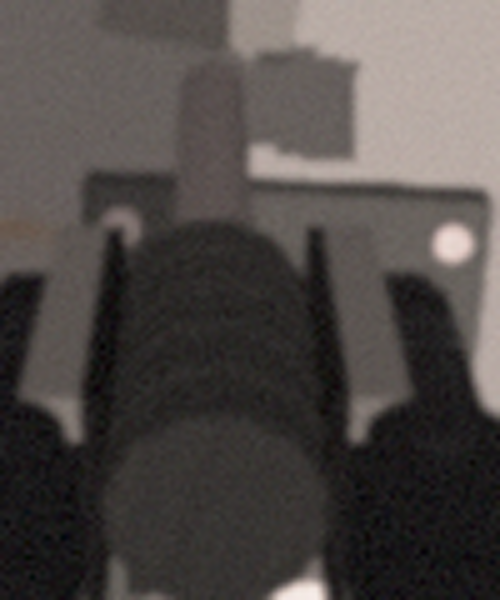

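View pics/w4d.png

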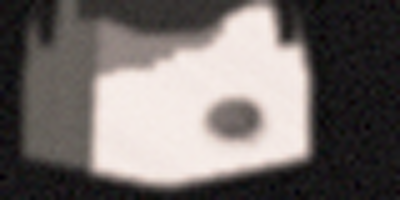

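Run:
```python
from h import *
s=get_state();c=get_calibration("wrist");print(s['position'],c['position'])
zf=s['position'][2]-.144
print("foot+y rim",ray(c,282,213.8,zf)); print("hole",ray(c,296.4,343.2,.093))
print("knob top",ray(c,240+215/5-.4,205+515/5-.4,zf+.11))
camera("top");p,d=camera("scene");cv2.imwrite("pics/s4.png",cv2.resize(p[170:300,200:380,::-1],None,fx=4.4,fy=4.4,interpolation=cv2.INTER_CUBIC))
```

```text
[0.47242901 0.07335369 0.2632792 ] [0.47311766 0.14938257 0.33284245]
foot+y rim [0.47247096 0.08115202 0.1192792 ]
hole [ 0.4862824  -0.06371591  0.093     ]
knob top [0.47288217 0.07539023 0.2292792 ]
```

Emit:
{"fn": "arm_command", "kwargs": {
  "motion": [
    [0,0,0,0.2,-1.5,0,0.1],
    [0,0,0,0.5,-4.5,0,0.1],
    [0,0,0,0.8,-8,0,0.1],
    [0,0,0,1.1,-11.5,0,0.1],
    [0,0,0,1.4,-13.5,0,0.1],
    [0,0,0,1.4,-13.9,0,0.1],
    [0,0,0,1.4,-13.9,0,0.1],
    [0,0,0,1.4,-13.9,0,0.1],
    [0,0,0,1.4,-13.9,0,0.1]
  ]
}}

```text
time: 6.02
position: [0.4865, -0.0651, 0.2634]
tool_rot: [-180.0, 0.1, 89.8]
wrist_force: [0.6, -0.0, -0.6]
opening: 0.227
```

Run:
```python
from h import *
s=get_state();print(s['time'],s['position'],s['tool_rot'],s['wrist_force'],s['opening'])
c=get_calibration("wrist");p,d=camera("wrist");print(c['position'],c['attitude'])
cv2.imwrite("pics/w5c.png",cv2.resize(p[190:330,200:380,::-1],None,fx=4.4,fy=4.2,interpolation=cv2.INTER_CUBIC))
p,d=camera("scene");cv2.imwrite("pics/s5c.png",cv2.resize(p[170:280,220:360,::-1],None,fx=5,fy=5,interpolation=cv2.INTER_CUBIC))
```

```text
6.025 [ 0.48646284 -0.0650528   0.26342549] [-1.79994011e+02  6.65225756e-02  8.98310165e+01] [ 0.6348255  -0.02056258 -0.58375528] 0.22678019259290141
[0.48708066 0.01097027 0.33296779] [-17.11056263  -0.03093558  -0.14737736]
```

View pics/w5c.png

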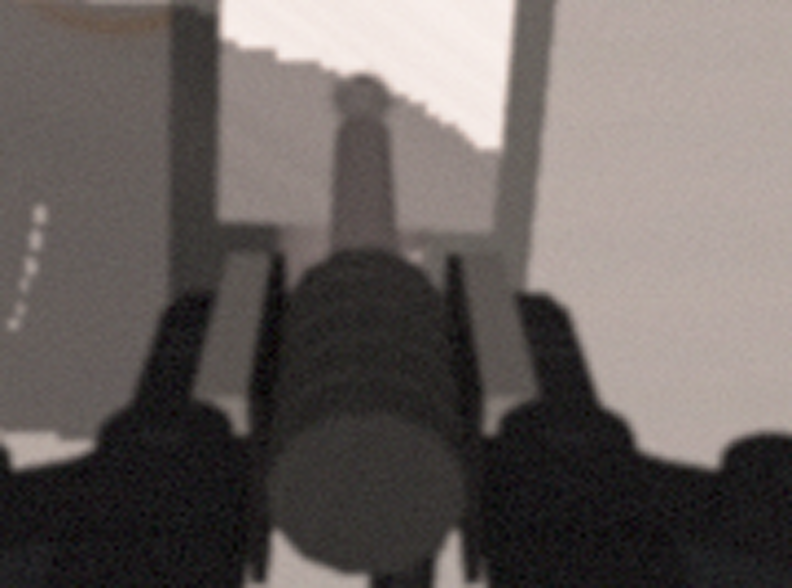

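View pics/s5c.png

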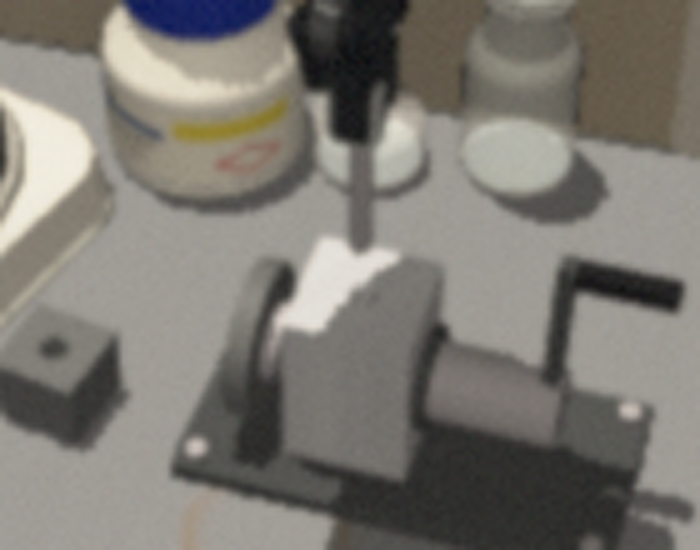

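Run:
```python
from h import *
s=get_state();c=get_calibration("wrist");zf=s['position'][2]-.144
print("hole",ray(c,281.9,212.9,.093),"hole far rim",ray(c,281.9,190+72/4.2-.4,.093)); print("foot rim",ray(c,281.7,217.5,zf),s['position'])
```

```text
hole [ 0.48641654 -0.06502772  0.093     ] hole far rim [ 0.48643608 -0.05947325  0.093     ]
foot rim [ 0.48632705 -0.06040915  0.11942731] [ 0.48649745 -0.06520229  0.26342731]
```

Emit:
{"fn": "arm_command", "kwargs": {
  "motion": [
    [0,0,0,0,0,-1,0.1],
    [0,0,0,0,0,-1.8,0.1],
    [0,0,0,0,0,-2.2,0.1],
    [0,0,0,0,0,-2.2,0.1],
    [0,0,0,0,0,-2.2,0.1],
    [0,0,0,0,0,-2.2,0.1]
  ]
}}

```text
time: 6.88
position: [0.4866, -0.0652, 0.2416]
tool_rot: [180.0, 0.1, 89.8]
wrist_force: [-0.2, -0.6, -0.3]
opening: 0.223
```

Run:
```python
from h import *
s=get_state();print(s['time'],s['position'],s['tool_rot'],s['wrist_force'],s['opening'])
c=get_calibration("wrist");p,d=camera("wrist");print(c['position'],c['attitude'])
cv2.imwrite("pics/w6c.png",cv2.resize(p[190:270,240:320,::-1],None,fx=7,fy=7,interpolation=cv2.INTER_CUBIC))
```

```text
6.875 [ 0.48658145 -0.06524256  0.24162353] [1.79980567e+02 7.62620420e-02 8.98192259e+01] [-0.24502769 -0.57809675 -0.28731306] 0.22342641915764666
[0.4871666  0.01080022 0.31116609] [-17.11841666  -0.0567446   -0.16006337]
```

View pics/w6c.png

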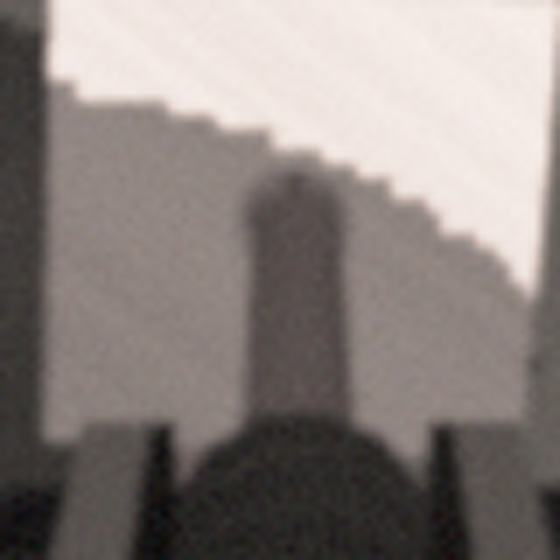

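Run:
```python
from h import *
c=get_calibration("wrist");zf=get_state()['position'][2]-.144
g=lambda x,y:(240+x/7-.43,190+y/7-.43)
print("hole rim y-5.5",ray(c,*g(297,168),.093)-[0,.0055,0],"hole mid",ray(c,*g(297,207),.093));print("foot",ray(c,*g(297.5,188),zf)-[0,.004,0],zf)
```

```text
hole rim y-5.5 [ 0.48666112 -0.06422752  0.093     ] hole mid [ 0.48664518 -0.06336086  0.093     ]
foot [ 0.48671876 -0.06357495  0.09761756] 0.09761755549385223
```

Emit:
{"fn": "arm_command", "kwargs": {
  "motion": [
    [0,0,0,0,0,-0.3,0.1],
    [0,0,0,0,0,-0.6,0.1],
    [0,0,0,0,0,-0.8,0.1],
    [0,0,0,0,0,-0.8,0.1]
  ]
}}

```text
time: 7.42
position: [0.4865, -0.0654, 0.2333]
tool_rot: [-180.0, 0.1, 89.8]
wrist_force: [0.3, -2.6, -2.0]
opening: 0.229
```

Emit:
{"fn": "arm_command", "kwargs": {
  "motion": [
    [0,0,0,0,-0.03,-0.3,0.1],
    [0,0,0,0,-0.05,-0.7,0.1],
    [0,0,0,0,-0.05,-1.1,0.1],
    [0,0,0,0,-0.05,-1.4,0.1],
    [0,0,0,0,-0.05,-1.4,0.1]
  ]
}}

```text
time: 8.05
position: [0.4864, -0.0658, 0.219]
tool_rot: [-180.0, 0.1, 89.8]
wrist_force: [-0.0, -1.8, -2.1]
opening: 0.23
```

Foot is 18 mm inside the hole with small forces. Continue to the shaft.

Emit:
{"fn": "arm_command", "kwargs": {
  "motion": [
    [0,0,0,0,-0.02,-0.3,0.1],
    [0,0,0,0,-0.02,-0.55,0.1],
    [0,0,0,0,-0.02,-0.65,0.1],
    [0,0,0,0,-0.02,-0.65,0.1]
  ]
}}

```text
time: 8.55
position: [0.4864, -0.066, 0.2124]
tool_rot: [-180.0, 0.1, 89.8]
wrist_force: [-0.6, -1.1, -1.7]
opening: 0.226
```

Emit:
{"fn": "arm_command", "kwargs": {
  "motion": [
    [0,0,0,0,0,-0.07,0.1],
    [0,0,0,0,0,-0.07,0.1],
    [0,0,0,0,0,-0.07,0.1]
  ]
}}

```text
time: 8.93
position: [0.4864, -0.066, 0.2118]
tool_rot: [-180.0, 0.1, 89.8]
wrist_force: [-0.6, -0.6, 0.6]
opening: 0.225
```

Emit:
{"fn": "arm_command", "kwargs": {
  "motion": [
    [0,0,0,0,0,0,0.5],
    [0,0,0,0,0,0,0.5],
    [0,0,0,0,0,0,0.5],
    [0,0,0,0,0,0,0.5],
    [0,0,0,0,0,0,0.5]
  ]
}}

```text
time: 9.55
position: [0.4864, -0.066, 0.2118]
tool_rot: [-180.0, 0.1, 89.8]
wrist_force: [0.4, -0.7, -0.5]
opening: 0.5
```

Run:
```python
from h import *
s=get_state();print(s['time'],s['position'],s['tool_rot'],s['wrist_force'],s['opening'])
p,d=camera("wrist")
cv2.imwrite("pics/w7c.png",cv2.resize(p[180:350,200:370,::-1],None,fx=3.4,fy=3.4,interpolation=cv2.INTER_CUBIC))
```

```text
9.55 [ 0.48643681 -0.06602154  0.21178128] [-1.79962098e+02  7.31722685e-02  8.98209434e+01] [ 0.40303926 -0.7483608  -0.48826444] 0.4995214062593125
```

View pics/w7c.png

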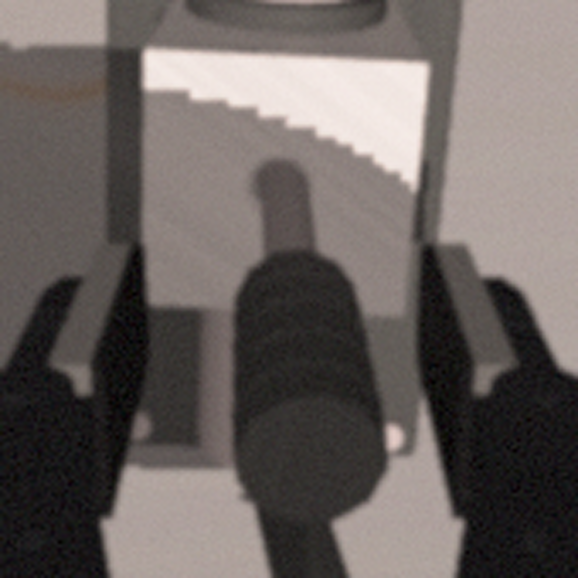

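Run:
```python
from h import *
c=get_calibration("wrist")
print(ray(c,200+312/3.4-.4,180+457/3.4-.4,.178))
```

```text
[ 0.4905321  -0.06696096  0.178     ]
```

Emit:
{"fn": "arm_command", "kwargs": {
  "motion": [
    [0,0,0,0,0,1,0.5],
    [0,0,0,0,0,3,0.5],
    [0,0,0,0,0,5,0.5],
    [0,0,0,0,0,6.5,0.3],
    [0,0,0,1,-2.5,7,0],
    [0,0,0,2.2,-6,7,0],
    [0,0,0,3.5,-9.5,7,0],
    [0,0,0,4.4,-11.6,7,0],
    [0,0,0,4.4,-11.6,7,0],
    [0,0,0,4.4,-11.6,7,0]
  ]
}}

```text
time: 10.85
position: [0.5301, -0.1812, 0.2818]
tool_rot: [-179.9, 0.0, 89.8]
wrist_force: [-0.2, 1.0, 0.3]
opening: 0.002
```

Run:
```python
from h import *
s=get_state();print(s['time'],s['position'],s['tool_rot'],s['wrist_force'],s['opening'])
c=get_calibration("wrist");p,d=camera("wrist");print(proj(c,[.492,-.18,.12]),proj(c,[.4866,-.0645,.178]))
cv2.imwrite("pics/w8.png",p[:,:,::-1]);np.save("pics/w8.npy",cloud(c,d))
p,d=camera("scene");cv2.imwrite("pics/s8c.png",cv2.resize(p[170:280,220:360,::-1],None,fx=5,fy=5,interpolation=cv2.INTER_CUBIC))
```

```text
10.85 [ 0.53009271 -0.18123399  0.28181393] [-1.79931750e+02  4.94619581e-02  8.98375519e+01] [-0.24061023  0.97546596  0.31705724] 0.002367651449918585
(np.float64(236.67047265111165), np.float64(214.9453384020744)) (np.float64(199.14437688201275), np.float64(40.99140623192977))
```

View pics/w8.png

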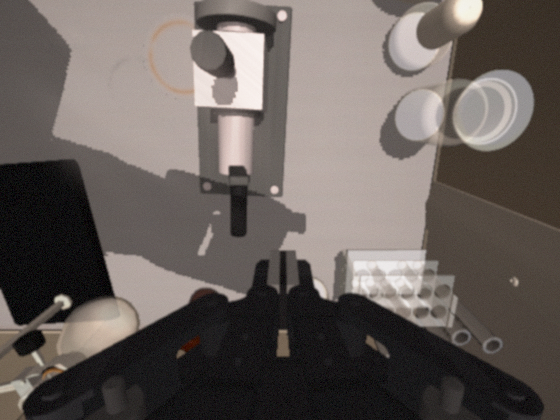

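View pics/s8c.png

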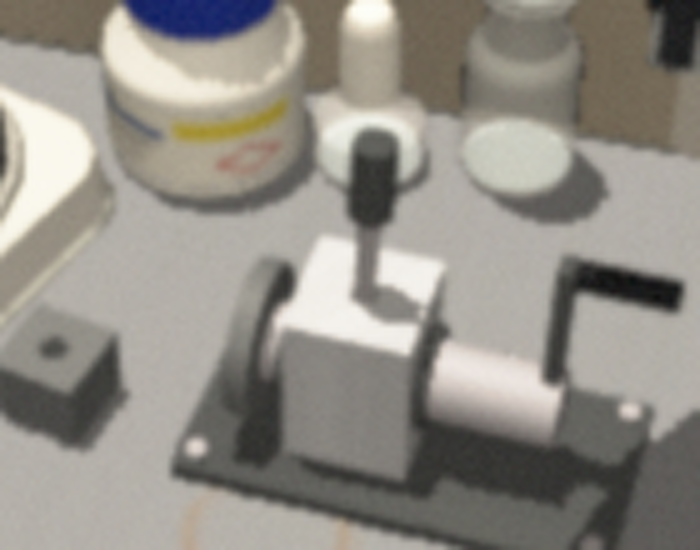

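Emit:
{"fn": "arm_command", "kwargs": {
  "motion": [
    [0,0,0,0,0,-3,0],
    [0,0,0,0,0,-6,0],
    [0,0,0,0,0,-9,0],
    [0,0,0,0,0,-10.7,0],
    [0,0,0,0,0,-10.7,0],
    [0,0,0,0,0,-10.7,0],
    [0,0,0,0,0,-10.7,0]
  ]
}}

```text
time: 11.82
position: [0.5304, -0.181, 0.1759]
tool_rot: [180.0, 0.1, 89.9]
wrist_force: [0.1, -0.4, 0.1]
opening: -0.004
```

Run:
```python
from h import *
s=get_state();P=s['position'];print(s['time'],P,s['tool_rot'],s['wrist_force'])
px,pz=.4805,.05; sd=.0215
for a in np.arange(.18,-1.25,-.1):
    t=np.clip(a*.6,-.4,0)
    H=np.array([px+.07*np.sin(a),pz+.07*np.cos(a)])
    T=H+.056*np.array([np.sin(t),np.cos(t)])+sd*np.array([np.cos(t),-np.sin(t)])
    print(round(a,2),round(t,2),np.round((T-P[[0,2]])*100,2))
```

```text
11.825 [ 0.53041301 -0.18100457  0.17587839] [1.79973995e+02 9.79614578e-02 8.98840010e+01] [ 0.11634065 -0.41475893  0.14380168]
0.18 0.0 [-1.59 -0.1 ]
0.08 0.0 [-2.28 -0.01]
-0.02 -0.01 [-3.05  0.04]
-0.12 -0.07 [-4.09  0.1 ]
-0.22 -0.13 [-5.12  0.08]
-0.32 -0.19 [-6.15 -0.04]
-0.42 -0.25 [-7.16 -0.24]
-0.52 -0.31 [-8.14 -0.52]
-0.62 -0.37 [-9.09 -0.89]
-0.72 -0.4 [-9.81 -1.33]
-0.82 -0.4 [-10.31  -1.82]
-0.92 -0.4 [-10.76  -2.35]
-1.02 -0.4 [-11.16  -2.93]
-1.12 -0.4 [-11.49  -3.54]
-1.22 -0.4 [-11.77  -4.19]
```

Emit:
{"fn": "arm_command", "kwargs": {
  "motion": [
    [0,0,0,-0.8,0,0,0],
    [0,0,0,-1.4,0,0,0],
    [0,0,0,-1.8,0,0,0],
    [0,0,0,-2.3,0,0,0],
    [0,-0.01,0,-3.0,0,0,0],
    [0,-0.04,0,-3.5,0,0.05,0],
    [0,-0.07,0,-4.1,0,0.1,0],
    [0,-0.07,0,-4.1,0,0.1,0]
  ]
}}

```text
time: 12.82
position: [0.4886, -0.181, 0.1769]
tool_rot: [176.0, 0.1, 89.9]
wrist_force: [-0.0, -0.3, -0.4]
opening: 0.001
```

Run:
```python
from h import *
s=get_state();P=s['position'];print(s['time'],P,s['tool_rot'],s['wrist_force'],s['q'])
p,d=camera("scene");cv2.imwrite("pics/s9c.png",cv2.resize(p[170:280,220:360,::-1],None,fx=5,fy=5,interpolation=cv2.INTER_CUBIC))
```

```text
12.825 [ 0.48863537 -0.18095479  0.17688502] [1.76000703e+02 7.14169827e-02 8.98542227e+01] [-0.04364539 -0.29102686 -0.44045046] [-28.22953323  29.1167075  112.85679331   3.21154373  34.50534159
 -30.67711367]
```

View pics/s9c.png

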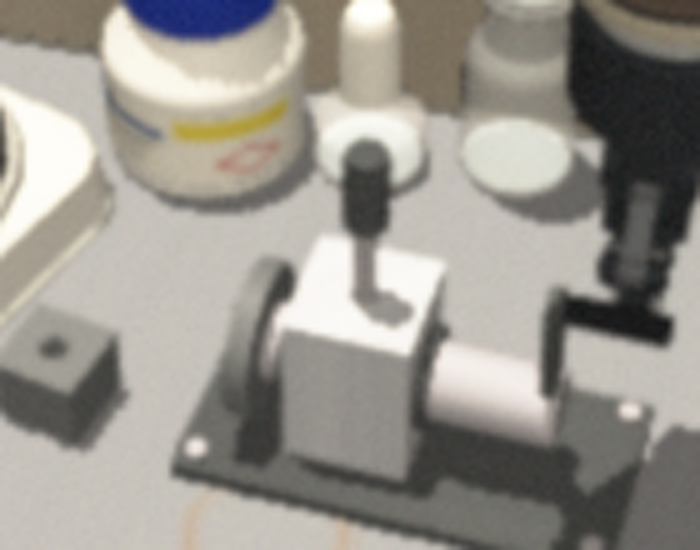

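Emit:
{"fn": "arm_command", "kwargs": {
  "motion": [
    [0,-0.03,0,-0.5,0,0,0],
    [0,-0.06,0,-1.0,0,0,0],
    [0,-0.09,0,-1.5,0,-0.1,0],
    [0,-0.12,0,-2.0,0,-0.15,0],
    [0,-0.15,0,-2.5,0,-0.25,0],
    [0,-0.18,0,-3.0,0,-0.35,0],
    [0,-0.18,0,-3.0,0,-0.35,0]
  ]
}}

```text
time: 13.75
position: [0.4587, -0.181, 0.1732]
tool_rot: [165.8, 0.0, 89.8]
wrist_force: [-0.4, 0.7, 0.6]
opening: -0.002
```

Run:
```python
from h import *
s=get_state();P=s['position'];print(s['time'],P,s['tool_rot'],s['wrist_force'],s['q'])
p,d=camera("scene");cv2.imwrite("pics/s10c.png",cv2.resize(p[170:280,220:360,::-1],None,fx=5,fy=5,interpolation=cv2.INTER_CUBIC))
```

```text
13.75 [ 0.45873415 -0.18101014  0.1732234 ] [1.65766881e+02 1.57305025e-02 8.98357786e+01] [-0.36680488  0.74947654  0.55533848] [-31.99406167  26.72735964 121.02052657  20.81571117  21.36196246
 -50.53482831]
```

View pics/s10c.png

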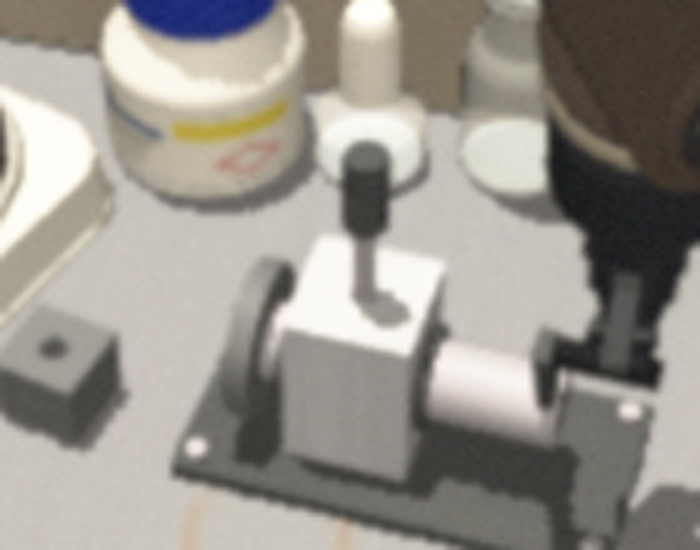

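Emit:
{"fn": "arm_command", "kwargs": {
  "motion": [
    [0,0,0,-0.15,0,-0.08,0],
    [0,0,0,-0.32,0,-0.16,0],
    [0,0,0,-0.5,0,-0.25,0],
    [0,0,0,-0.5,0,-0.25,0]
  ]
}}

```text
time: 14.3
position: [0.4538, -0.181, 0.1707]
tool_rot: [165.8, 0.0, 89.8]
wrist_force: [2.1, 0.0, 1.0]
opening: -0.004
```

Emit:
{"fn": "arm_command", "kwargs": {
  "motion": [
    [0,0,0,-0.1,0,-0.06,0],
    [0,0,0,-0.18,0,-0.1,0]
  ]
}}

```text
time: 14.55
position: [0.452, -0.181, 0.1697]
tool_rot: [165.8, 0.0, 89.8]
wrist_force: [1.4, 0.2, 1.9]
opening: 0.0
```

Emit:
{"fn": "arm_command", "kwargs": {
  "motion": [
    [0,0,0,-0.1,0,-0.06,0],
    [0,0,0,-0.18,0,-0.1,0]
  ]
}}

```text
time: 14.8
position: [0.4501, -0.181, 0.1686]
tool_rot: [165.8, 0.0, 89.8]
wrist_force: [0.8, 1.2, 1.1]
opening: 0.003
```

Emit:
{"fn": "arm_command", "kwargs": {
  "motion": [
    [0,0,0,-0.08,0,-0.06,0],
    [0,0,0,-0.16,0,-0.11,0]
  ]
}}

```text
time: 15.05
position: [0.4484, -0.181, 0.1675]
tool_rot: [165.8, 0.0, 89.8]
wrist_force: [1.4, -0.2, 1.7]
opening: 0.0
```

Emit:
{"fn": "arm_command", "kwargs": {
  "motion": [
    [0,0,0,-0.08,0,-0.06,0],
    [0,0,0,-0.16,0,-0.12,0]
  ]
}}

```text
time: 15.3
position: [0.4468, -0.181, 0.1663]
tool_rot: [165.8, 0.0, 89.8]
wrist_force: [1.1, -0.4, 1.6]
opening: -0.001
```

Emit:
{"fn": "arm_command", "kwargs": {
  "motion": [
    [0,0,0,-0.08,0,-0.06,0],
    [0,0,0,-0.16,0,-0.12,0]
  ]
}}

```text
time: 15.55
position: [0.4451, -0.181, 0.165]
tool_rot: [165.8, 0.0, 89.8]
wrist_force: [2.2, -0.5, 1.8]
opening: -0.002
```

Emit:
{"fn": "arm_command", "kwargs": {
  "motion": [
    [0,0,0,-0.08,0,-0.06,0],
    [0,0,0,-0.15,0,-0.13,0]
  ]
}}

```text
time: 15.8
position: [0.4436, -0.1811, 0.1637]
tool_rot: [165.8, 0.0, 89.8]
wrist_force: [1.9, 0.0, 2.3]
opening: 0.001
```

Emit:
{"fn": "arm_command", "kwargs": {
  "motion": [
    [0,0,0,-0.08,0,-0.07,0],
    [0,0,0,-0.15,0,-0.13,0]
  ]
}}

```text
time: 16.05
position: [0.4422, -0.1811, 0.1625]
tool_rot: [165.8, 0.0, 89.8]
wrist_force: [2.6, -0.4, 3.1]
opening: -0.001
```

Emit:
{"fn": "arm_command", "kwargs": {
  "motion": [
    [0,0,0,-0.08,0,-0.07,0],
    [0,0,0,-0.15,0,-0.14,0]
  ]
}}

```text
time: 16.3
position: [0.441, -0.1813, 0.1612]
tool_rot: [165.7, 0.1, 89.8]
wrist_force: [4.3, 0.5, 4.3]
opening: 0.006
```

Run:
```python
from h import *
s=get_state();P=s['position'];print(s['time'],P,s['tool_rot'],s['wrist_force'],s['q'])
p,d=camera("scene");cv2.imwrite("pics/s11c.png",cv2.resize(p[170:280,220:360,::-1],None,fx=5,fy=5,interpolation=cv2.INTER_CUBIC))
```

```text
16.3 [ 0.44095648 -0.1812833   0.16120002] [1.65726726e+02 6.23919291e-02 8.98341131e+01] [4.28077967 0.54215329 4.32200773] [-33.26924867  27.2358909  123.73370275  24.82202383  18.58105597
 -55.97140512]
```

View pics/s11c.png

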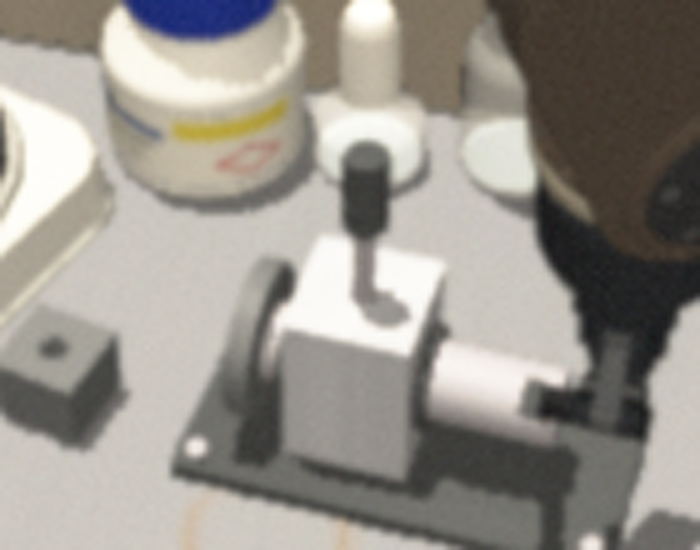

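Emit:
{"fn": "arm_command", "kwargs": {
  "motion": [
    [0,0,0,-0.04,0,-0.04,0],
    [0,0,0,-0.04,0,-0.04,0]
  ]
}}

```text
time: 16.6
position: [0.4406, -0.1814, 0.1608]
tool_rot: [165.7, 0.1, 89.8]
wrist_force: [4.3, 0.6, 5.3]
opening: -0.002
```

Emit:
{"fn": "arm_command", "kwargs": {
  "motion": [
    [0,0,0,-0.05,0,-0.05,0],
    [0,0,0,-0.05,0,-0.05,0]
  ]
}}

```text
time: 16.85
position: [0.4403, -0.1814, 0.1604]
tool_rot: [165.7, 0.1, 89.8]
wrist_force: [5.2, 0.4, 5.3]
opening: -0.001
```

Run:
```python
from h import *
s=get_state();print(s['time'],s['position'],s['wrist_force'],s['wrist_torque'])
p,d=camera("wrist");cv2.imwrite("pics/w12.png",p[:,:,::-1])
p,d=camera("top");cv2.imwrite("pics/t12.png",cv2.resize(p[180:250,230:350,::-1],None,fx=6.5,fy=6.5,interpolation=cv2.INTER_CUBIC))
```

```text
16.85 [ 0.44025973 -0.18143058  0.16040652] [5.15663635 0.3509491  5.31667347] [ 0.08760187 -0.77712379  0.00773617]
```

View pics/w12.png

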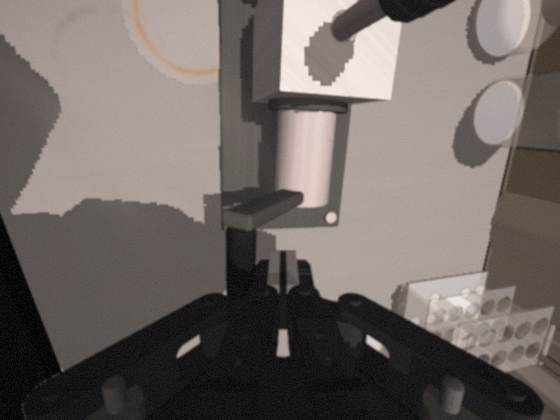

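View pics/t12.png

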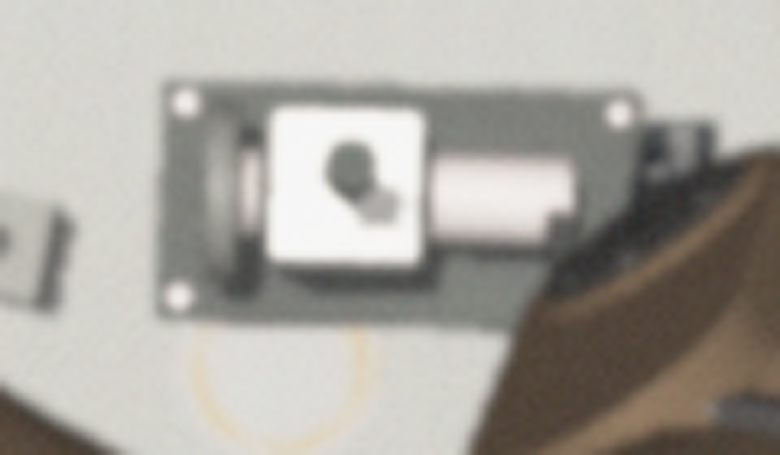

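Emit:
{"fn": "arm_command", "kwargs": {
  "motion": [
    [0,0,0,-0.06,0,-0.07,0],
    [0,0,0,-0.06,0,-0.07,0]
  ]
}}

```text
time: 17.2
position: [0.4399, -0.1816, 0.1598]
tool_rot: [165.7, 0.1, 89.8]
wrist_force: [5.2, -0.0, 5.4]
opening: 0.003
```

Run:
```python
from h import *
s=get_state();print(s['time'],s['position'],s['wrist_force'],s['wrist_torque'])
p,d=camera("wrist");cv2.imwrite("pics/w13.png",p[:,:,::-1])
a=cv2.imread("pics/w12.png")[180:260,200:340];b=p[180:260,200:340,::-1]
cv2.imwrite("pics/w13c.png",np.vstack([cv2.resize(x,None,fx=3.7,fy=3.7,interpolation=cv2.INTER_CUBIC) for x in (a,b)]))
def ph(x0,y0,x1,y1):
    A=cv2.cvtColor(cv2.imread("pics/w12.png"),6)[y0:y1,x0:x1].astype(np.float32);B=cv2.cvtColor(cv2.imread("pics/w13.png"),6)[y0:y1,x0:x1].astype(np.float32)
    return cv2.phaseCorrelate(A,B,cv2.createHanningWindow(A.shape[::-1],5))
print("crank",ph(215,185,285,240),"block",ph(230,10,330,110),"base",ph(300,190,360,240))
```

```text
17.2 [ 0.43988222 -0.18156403  0.15983804] [ 5.24361031 -0.01965866  5.40076905] [ 0.10187004 -0.85874933 -0.01774686]
crank ((0.20833848921208187, -0.25038895463708855), 1.079053326006289) block ((1.091242059644003, -0.37844207137873553), 0.9215686708450317) base ((0.808177867563554, -0.07922113816324483), 1.0330286866823832)
```

View pics/w13c.png

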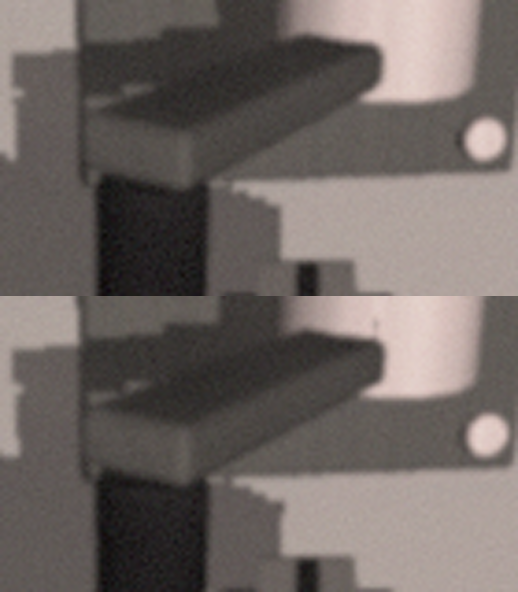

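Emit:
{"fn": "arm_command", "kwargs": {
  "motion": [
    [0,0,0,-0.07,0,-0.07,0],
    [0,0,0,-0.07,0,-0.07,0]
  ]
}}

```text
time: 17.5
position: [0.4395, -0.1817, 0.1594]
tool_rot: [165.6, 0.1, 89.8]
wrist_force: [5.5, 0.9, 6.1]
opening: -0.0
```

Run:
```python
from h import *
s=get_state();print(s['time'],s['position'],s['wrist_force'],s['wrist_torque'])
p,d=camera("scene");cv2.imwrite("pics/s13.png",p[:,:,::-1])
cv2.imwrite("pics/s13c.png",np.hstack([cv2.imread("pics/s11c.png")[100:350,250:500],cv2.resize(p[170:280,220:360,::-1],None,fx=5,fy=5,interpolation=cv2.INTER_CUBIC)[100:350,250:500]]))
```

```text
17.5 [ 0.43951195 -0.18171764  0.15936153] [5.48381186 0.88729701 6.06480429] [ 0.14417093 -0.95729741  0.03948044]
```

View pics/s13c.png

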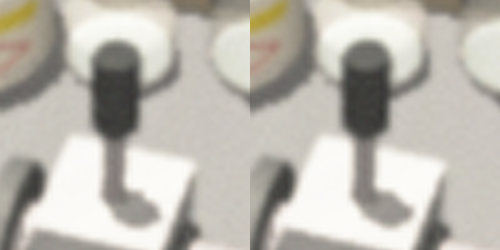

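Emit:
{"fn": "arm_command", "kwargs": {
  "motion": [
    [0,0,0,1.0,0,0.25,0],
    [0,0,0,2.5,0,1.5,0],
    [0,0.06,0,3.0,0,5,0],
    [0,0.13,0,3.5,0,9,0.2],
    [0,0.19,0,4.5,2,12.5,0.6],
    [0,0.25,0,4.9,5,13,0.6],
    [0,0.25,0,4.9,8,13,0.6],
    [0,0.25,0,4.9,10.5,13,0.6],
    [0,0.25,0,4.9,11.6,13,0.6],
    [0,0.25,0,4.9,11.6,13,0.6]
  ]
}}

```text
time: 18.8
position: [0.4882, -0.0655, 0.2891]
tool_rot: [-180.0, 0.2, 89.9]
wrist_force: [-0.4, 0.8, 0.8]
opening: 0.598
```

Emit:
{"fn": "arm_command", "kwargs": {
  "motion": [
    [0,0,0,0,0,0,0.6],
    [0,0,0,0,0,0,0.6]
  ]
}}

```text
time: 19.05
position: [0.4882, -0.0662, 0.2889]
tool_rot: [-180.0, 0.2, 89.9]
wrist_force: [0.2, -0.4, 1.0]
opening: 0.599
```

Run:
```python
from h import *
s=get_state();c=get_calibration("wrist");p,d=camera("wrist");print(s['time'],s['position'],s['tool_rot'],s['wrist_force'],s['opening']);print(c['position'],c['attitude'])
cv2.imwrite("pics/w14.png",p[:,:,::-1])
p,d=camera("scene");cv2.imwrite("pics/s14c.png",cv2.resize(p[170:280,220:360,::-1],None,fx=5,fy=5,interpolation=cv2.INTER_CUBIC))
```

```text
19.05 [ 0.48818544 -0.06619645  0.28891962] [-179.98028644    0.1832572    89.86740858] [ 0.21781609 -0.41921173  1.00079307] 0.5986579868078421
[0.48876665 0.00997224 0.35830679] [-17.22655556  -0.01867214  -0.1138634 ]
```

View pics/w14.png

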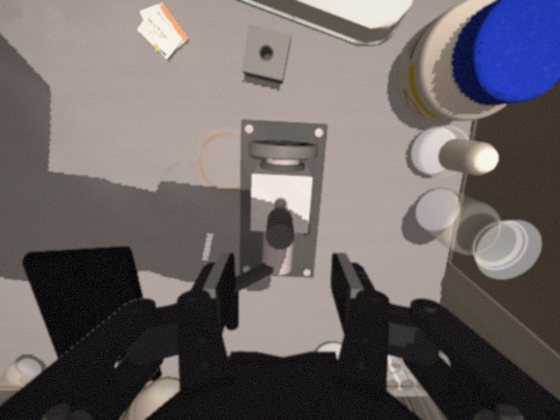

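View pics/s14c.png

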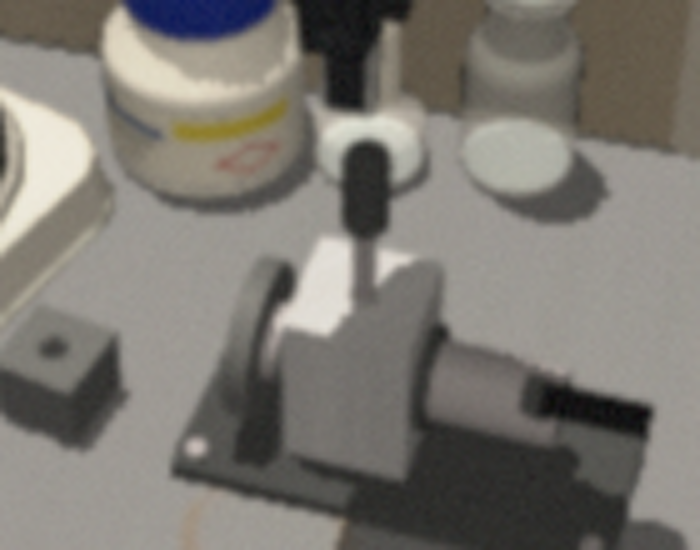

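Run:
```python
from h import *
c=get_calibration("wrist");p=cv2.imread("pics/w14.png")
cv2.imwrite("pics/w14c.png",cv2.resize(p[190:260,240:320],None,fx=8,fy=8,interpolation=cv2.INTER_CUBIC))
print(ray(c,280,234,.174),get_state()['position'])
```

```text
[ 0.48692438 -0.06362326  0.174     ] [ 0.48821456 -0.06604381  0.28896669]
```

View pics/w14c.png

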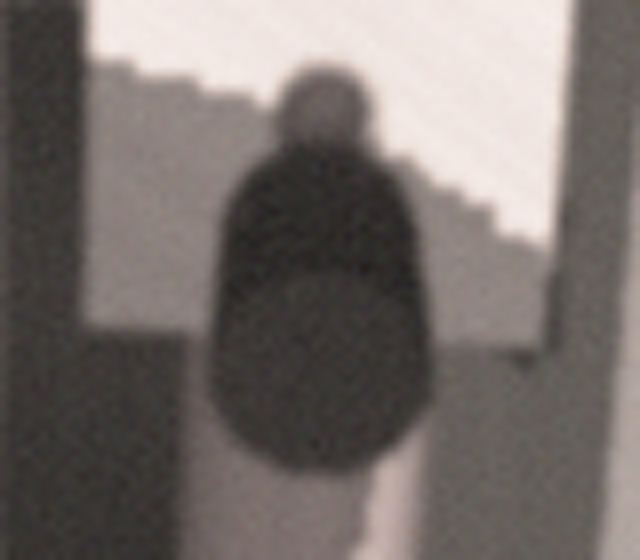

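Emit:
{"fn": "arm_command", "kwargs": {
  "motion": [
    [0,0,0,-0.15,0,-2,0.6],
    [0,0,0,-0.15,0,-4.5,0.6],
    [0,0,0,-0.15,0,-6.5,0.6],
    [0,0,0,-0.15,0,-7.3,0.6],
    [0,0,0,-0.15,0,-7.3,0.6],
    [0,0,0,-0.15,0,-7.3,0.6]
  ]
}}

```text
time: 19.9
position: [0.487, -0.0661, 0.2166]
tool_rot: [179.9, 0.2, 89.9]
wrist_force: [0.1, -0.2, 1.2]
opening: 0.599
```

Emit:
{"fn": "arm_command", "kwargs": {
  "motion": [
    [0,0,0,0,0,0,0.1],
    [0,0,0,0,0,0,0.1],
    [0,0,0,0,0,0,0.1],
    [0,0,0,0,0,0,0.1],
    [0,0,0,0,0,0,0.1],
    [0,0,0,0,0,0,0.1]
  ],
  "grip_force": 40
}}

```text
time: 20.65
position: [0.4867, -0.0661, 0.2168]
tool_rot: [180.0, 0.2, 89.9]
wrist_force: [-4.5, -0.5, 6.4]
opening: 0.217
```

Emit:
{"fn": "arm_command", "kwargs": {
  "motion": [
    [0,0,0,0,0,-0.2,0.1],
    [0,0,0,0,0,-0.4,0.1],
    [0,0,0,0,0,-0.4,0.1]
  ]
}}

```text
time: 21.02
position: [0.4866, -0.0661, 0.2131]
tool_rot: [180.0, 0.2, 89.9]
wrist_force: [-3.6, 0.3, 5.2]
opening: 0.221
```

Emit:
{"fn": "arm_command", "kwargs": {
  "motion": [
    [0,0,0,0,0,-0.3,0.1],
    [0,0,0,0,0,-0.6,0.1],
    [0,0,0,0,0,-1.0,0.1],
    [0,0,0,0,0,-1.0,0.1]
  ]
}}

```text
time: 21.52
position: [0.4865, -0.0661, 0.2031]
tool_rot: [180.0, 0.2, 89.9]
wrist_force: [-2.7, -0.6, 2.5]
opening: 0.222
```

Emit:
{"fn": "arm_command", "kwargs": {
  "motion": [
    [0,0,0,0,0,-0.4,0.1],
    [0,0,0,0,0,-0.8,0.1],
    [0,0,0,0,0,-1.2,0.1],
    [0,0,0,0,0,-1.6,0.1],
    [0,0,0,0,0,-2.0,0.1],
    [0,0,0,0,0,-2.3,0.1],
    [0,0,0,0,0,-2.3,0.1]
  ]
}}

```text
time: 22.4
position: [0.4863, -0.0661, 0.1801]
tool_rot: [-180.0, 0.2, 89.9]
wrist_force: [-2.6, 0.0, 4.1]
opening: 0.222
```

Run:
```python
from h import *
s=get_state();print(s['time'],s['position'],s['tool_rot'],s['wrist_force'],s['opening'])
p,d=camera("scene");cv2.imwrite("pics/s15c.png",cv2.resize(p[170:280,220:360,::-1],None,fx=5,fy=5,interpolation=cv2.INTER_CUBIC))
```

```text
22.4 [ 0.48631136 -0.06607669  0.18014475] [-179.98570997    0.19835254   89.87889062] [-2.59500225  0.01372497  4.10867359] 0.2219018459323355
```

View pics/s15c.png

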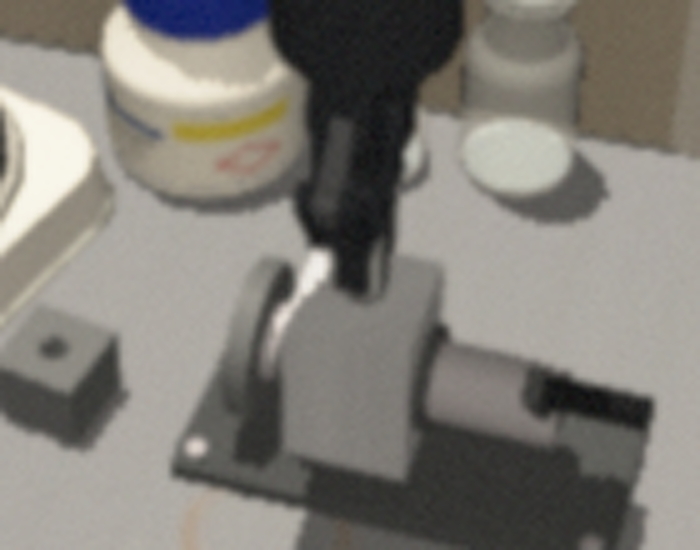

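Going in well; about 4–5 mm left. Small steps until the knob seats.

Emit:
{"fn": "arm_command", "kwargs": {
  "motion": [
    [0,0,0,0,0,-0.2,0.1],
    [0,0,0,0,0,-0.35,0.1],
    [0,0,0,0,0,-0.35,0.1]
  ]
}}

```text
time: 22.82
position: [0.4863, -0.0661, 0.1769]
tool_rot: [-180.0, 0.2, 89.9]
wrist_force: [-3.9, -1.0, 7.5]
opening: 0.219
```

Emit:
{"fn": "arm_command", "kwargs": {
  "motion": [
    [0,0,0,0,0,-0.1,0.1],
    [0,0,0,0,0,-0.15,0.1]
  ]
}}

```text
time: 23.08
position: [0.4863, -0.0661, 0.1763]
tool_rot: [180.0, 0.2, 89.9]
wrist_force: [-8.3, 0.8, 21.9]
opening: 0.221
```

Emit:
{"fn": "arm_command", "kwargs": {
  "motion": [
    [0,0,0,0,0,0,0.6],
    [0,0,0,0,0,0,0.6],
    [0,0,0,0,0,0,0.6],
    [0,0,0,0,0,0,0.6],
    [0,0,0,0,0,3,0.6],
    [0,0,0,0,0,7,0.6],
    [0,0,0,0,0,11,0.6],
    [0,0,0,0,0,11,0.6],
    [0,0,0,0,0,11,0.6]
  ]
}}

```text
time: 24.2
position: [0.486, -0.066, 0.2857]
tool_rot: [-180.0, 0.2, 89.9]
wrist_force: [-0.1, -0.1, -0.6]
opening: 0.599
```

Run:
```python
from h import *
s=get_state();c=get_calibration("wrist");p,d=camera("wrist");print(s['time'],s['position'],s['wrist_force'],s['opening'])
P=cloud(c,d);m=np.all((P>[.46,-.09,.1])&(P<[.51,-.04,.2]),2);print("knob cloud",m.sum(),np.percentile(P[m][:,2],[5,50,90,98]) if m.any() else 0)
cv2.imwrite("pics/w16.png",p[:,:,::-1])
p,d=camera("scene");cv2.imwrite("pics/s16c.png",cv2.resize(p[170:280,220:360,::-1],None,fx=5,fy=5,interpolation=cv2.INTER_CUBIC))
P=cloud(get_calibration("scene"),d);m=np.all((P>[.45,-.09,.1])&(P<[.52,-.04,.2]),2);print("scene knob cloud",m.sum(),np.percentile(P[m][:,2],[5,50,90,98]))
```

```text
24.2 [ 0.48599579 -0.06600868  0.28566691] [-0.09715858 -0.09343677 -0.61253007] 0.5992768271065833
knob cloud 650 [0.10440796 0.13216098 0.1331416  0.1337392 ]
scene knob cloud 156 [0.10366799 0.12461182 0.13431842 0.13566191]
```

View pics/w16.png

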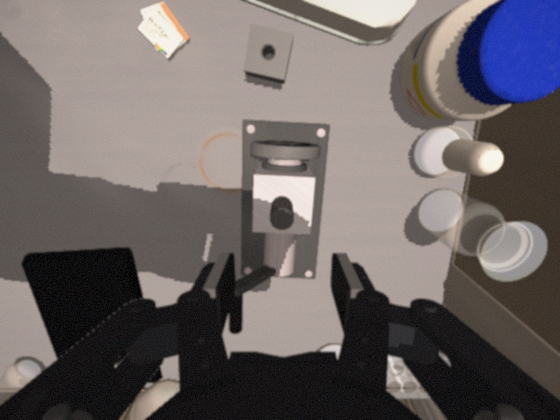

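View pics/s16c.png

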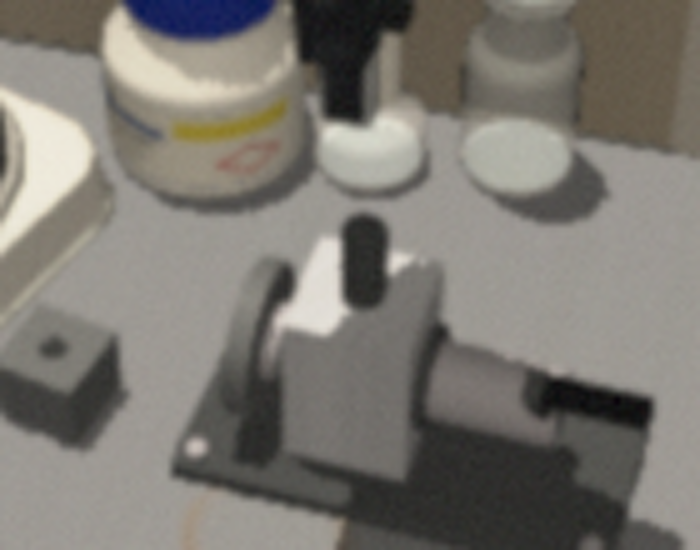

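Both pictures show the knob sitting on the block at about wrist pixel (282, 212). Depth puts its top at 0.133 m, which is the value expected fully home. The gripper is clear, so I'm handing in.

```bash
python3 -c "
from bench import *
print(finish_job())"
```

```text
the job is handed in; nothing more can be done
None
```

The tube rotator is locked: the pin is fully home in the block with its knob on top, released, and I handed the job in at about 24 s of the 64 s allowed.

I stood the pin in the block's hole, swung the crank to the front with closed fingers, then regripped the knob and pushed the pin down about 41 mm.

**Final checks:**
- **Pin height:** the knob's top measured 0.133 m by wrist-camera depth, which is exactly the fully-home height. The scene camera gave about 0.134–0.136 m.
- **Seating force:** pushing took about 3–8 N on the way down and rose to about 22 N when the knob seated.
- **Gripper:** the wrist force was near zero after release, with the gripper well above the block.

**Less certain points:**
- **Crank stop:** it felt soft. The force rose from about 2.5 N to 8 N over roughly the last 5 mm, and I stopped there, below 12 N. The pin then went straight into the cross-hole, which confirms the alignment.
- **Groove drop:** I judged the 4 mm drop only from the scene pictures, not by a precise measurement.
- **Standing pin:** after its first release the pin leaned about 0.05 rad in the hole's clearance, with the knob about 4 mm off centre, within the limits.
- **Camera agreement:** the top and wrist cameras disagreed by 4–6 mm in y, so I lined up the insertion by the wrist view of the pin's foot and the hole.
- **Bystanders:** the arm was never near the bottle, tin or flask, but I did not measure their positions again at the end.

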